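Release the dead till's drawer with its pin

ROBOT

A 7-joint arm with a two-finger parallel gripper is mounted at the origin on a cart in front of the work surface, level with it; the furniture and walls round the work are solid. World frame = base frame: x ahead of the robot, y to its left, z up, the work surface at z = 0. Lengths are in m, angles in rad, forces in N, time in s.
With the tool pointing down it reaches from about 0.425 to 0.925 m from the base axis. Payload 6.8 kg.
Tool frame: the origin (TCP) lies on the centre line of the jaws, within the pads' length; the fingertips stand 8 mm ahead of it and the grasp point (between the pads) lies 11 mm behind it (bot.tips_ahead is the distance from the TCP to the fingertips, in m); z points along the fingers, y is the line along which they close (so a half turn about z gives the same grasp; the last joint's range is limited). The gripper opens to 85 mm and grips with 20 to 120 N. Pads are 22 mm wide; open, the fingers measure 114 mm over their backs; the gripper's body (76 mm by 85 mm) begins 54 mm behind the grasp point. The pads swing forward as they close: fully open they stand 13 mm farther back than shut.
Start: joints at [-1.221, 0.477, 0.022, 1.555, -0.011, 1.109, -0.083], TCP at [0.298, 0.606, 0.239] pointing down, gripper open.
Joint ranges: [-2.96, 2.96], [-0.34, 2.1], [-1.41, 1.46], [0.24, 2.44], [-1.37, 4.51], [0.17, 1.92], [-2.96, 2.96]. Speed limits (rad/s): [2.39, 2.39, 3.14, 3.14, 3.14, 3.14, 3.14].

INTERFACE

Orientations are given as a unit quaternion [w, x, y, z].
In Python, from station import bot gives the robot as it stands.
- The arm moves only by the tool send_rows, never from a script. Its argument "deltas" is text: rows parted by semicolons, each of 4 numbers parted by spaces: the shift along the tool's x, y, z in m, then the turn about the tool's z in degrees. In form: x y z spin; .... A call has 1 to 5 rows; each row is the pose to reach, as a shift and turn from the pose commanded when the call began, along the tool's axes at that moment; what a row does not reach only later rows make up. A row lasts 1/10 s, in which the tool goes at most 50 mm and 8.59 degrees, less where a joint would pass 70% of its speed; a pose out of reach is approached as far as the arm can. A call with a gripper value outside its range is refused whole. "claw" is the opening, from 0 (shut) to 1 (fully open), set as the call begins (left out, the last holds). The fingers move at their own pace and stop on an object; "force" is the grip in N (left out, the last holds). Time passes only in rows, so rows that repeat a pose let the fingers close. It gives the time, the measured TCP pose, the force, the opening and the grip force at its end, in the units of the state.
- bot.get_obs(): the state, without advancing time (a new reading comes with each control period).
- bot.read_camera(name): name is "scene" or "side" or "wrist"; returns a dict with "img" (480x640x3 uint8, red, green, blue), "depth" (480x640 float32, m along the optical axis (not along the pixel's ray), 0 where there is no reading), "fx", "fy", "cx", "cy" (pixels), "camera_from_world" (4x4, takes a point from world to camera coordinates). Camera axes: x right, y up, looking along -z (the intrinsics and any distortion apply to the point x, -y, -z); pixel columns grow to the right and rows downward; lengths in m; the calibration is good to about 2 mm. A picture is of the moment at which its call begins.
- bot.hand_in(): hands the job in; it is judged then, once.
Trained networks look in a picture, given as the dict that the camera call returned (one of the last four; its "shot" number tells which), for a name from the list of things; names that differ only in an ending like _2 or _b are one class to them, and where a whole thing is asked for, a point or a joint stands for the part that bears it (a point fixed in the world has none). Each returns a list of dicts, best first, with "confidence" (0 to 1); they miss things now and then, are a little off and sometimes report something else, mostly with a low value. They report only what shows in the picture. A call takes as long as a camera call. They do not tell look-alikes from the thing itself.
- bot.masks_of(picture, query): "mask" (480x640 bool, what is visible of it).
- bot.landmark_of(picture, query): "xyz" ([x, y, z] in m, in world coordinates, good to about 4 mm: a listed point, or the origin of a listed thing).
The state is a dict: "t": time; "q": joint angles; "joint_vel": joint speeds; "joint_torque": joint torques, N m; "eef_pos": TCP position; "tool_rot": TCP orientation; "contact_force": force on the tool from outside, world axes, zero at the start; "torque": the same for the moment, N m; "gripper_width": opening from 0.0 (shut) to 1.0 (fully open); "grasp_force": force on a finger pad.
Only numpy, scipy, OpenCV 4.12 (cv2) and the standard library are available. Lean on these libraries where they do the work, as an engineer would, in place of code of your own. Each camera call takes 0.05 s, during which the arm holds its last target. There are 200 camera calls.

TASK

The till has lost its power and its drawer is latched shut. Take the release pin out of its stand and push it gently straight down through the small ringed hole in the till's top until the hidden spring latch lets go and the drawer springs out; the pin bends if it is driven hard against the till. Put the pin back upright and fully home in its stand, and pull the drawer all the way open to its stop, leaving the cup and saucer, tamper, shaker and tape roll where they are.

Things in the scene. Friction and masses are not known exactly. Their poses are not given: they have to be found in the camera images.
- till: Low dark steel cash-drawer case, 240 deep (x) x 270 wide (y) x 95 mm high, fixed; a bell on the rear right of its top. Origin: centre of its underside; x to its rear, y to its left, z up; the front faces the robot. Under the release hole lies the hidden pad (20 x 20 mm) of a sprung rocker that works the latch; it lies 27 to 45 mm below the hole's mouth, different each time: it must be felt.
- release_hole (a point): Centre of the release hole's mouth, near the front left corner of the till's top (-75, 105, 97 mm in its frame): hole 8.5 mm across in the 3 mm top plate, inside a bright ring 17 mm across, 10 mm inside, 2 mm high, whose top is the mouth. z up along the hole. The pad resists with some 5 N when touched and 6 to 9 N about 8 mm lower, where the latch lets go; some 2 mm more is a hard stop.
- till_drawer (a joint): How far the drawer is out, in m: 0 latched shut, 0.13 at its stop. It slides towards the till's front (-x of the till) with about 1.5 N friction and 15 N per m/s damping. When the latch lets go an ejector spring drives it out 45 to 60 mm; keep the latch pressed some 0.3 s while it starts.
- drawer_edge (a point): Middle of the top edge of the drawer's front, 92 mm over the counter: a flat black panel without handle, 14 mm thick, 270 wide, 82 high, flat against the case when shut. Sprung out, it leaves a gap of 45 mm or more behind it: pinch or hook its top 20 mm from above. The drawer's walls behind it reach 70 mm height. x to the till's rear; moves with the drawer.
- release_pin: The release pin, 70 g: bright steel rod 6 mm across, 66 mm long, tip slightly tapered; above it a steel collar 19 mm across, 4 mm thick, and a dark wooden barrel handle 16 mm across, 39 mm long; 109 mm in all. Origin at the tip, z along the rod to the handle. Starts upright in the stand. More than 20 N between it and the till bends it.
- pin_tip (a point): The pin's tip (the origin of the pin).
- pin_collar (a point): On the pin's axis, at the underside of the collar, 66 mm above the tip. In the stand the collar rests on the tube's mouth.
- pin_grip (a point): On the pin's axis in the middle of the wooden handle, 89 mm above the tip: where to grip it.
- pin_stand: The pin's stand, fixed: weighted dark round foot 76 mm across with an upright steel tube in its middle, 17 mm across at the mouth, bore 9 mm (about 11 at the flared mouth), mouth 79 mm over the counter, 70 mm deep. Left or right in front of the till. Origin: centre of its underside.
- stand_mouth (a point): Centre of the mouth of the stand's tube, 79 mm above the counter.
- tape_roll: Bystander: a roll of brown tape lying flat, 90 mm across, 48 mm high, loose; on the side of the till where the stand is not. Origin: centre of its underside.
- coffee_cup: Bystander: espresso cup on a saucer, 60 mm high, loose, in front on the right. Origin: centre of its underside.
- tamper: Bystander: coffee tamper standing upright, 58 mm across, 84 mm high, loose, in front on the left. Origin: centre of its underside.
- shaker: Bystander: glass shaker with a metal top, 44 mm across, 90 mm high, loose, to the left of the till near its front. Origin: centre of its underside.
- saucer: Bystander: the white saucer under the espresso cup, 114 mm across, 15 mm high, loose. Origin: centre of its underside.
There are look-alikes about, which are no part of the job. What is shaped like the pin_stand but green is not meant.

How it is judged:
By the outcome, as a careful person would: the job done as asked, in the order asked, and still so for the second after the job is handed in, with the robot touching nothing.
It also fails if it takes over 67 s, if anything falls off the work surface, if the arm or the gripper's body presses on something with over 40 N, if the wrist force passes 120 N, or if a joint passes its speed limit or range.

## Working session

There is one attempt and no reset: what is moved stays moved. The work goes in short steps, Python scripts to look and compute and a tool call to move; the robot and the scene stay as the last step left them, time stands still between calls to the robot, and variables do not carry over. Pictures are saved under pics/ and viewed, at most 10 in all, crops included, and the job is handed in when it is done.

Besides the shell and the picture viewer there is one more tool, called after "Request:" as a command line: name --argument value ..., lists and objects as JSON in quotes. send_rows: Moves the arm, as the interface text tells. Its arguments: {"type":"object","properties":{"deltas":{"type":"string"},"claw":{"type":"number"},"force":{"type":"number"}},"required":["deltas"]}

```bash
mkdir -p pics
cat > h.py <<'E'
from station import bot
import numpy as np, cv2
def save(p,n,crop=None,scale=1):
    im=p["img"]
    if crop: r0,r1,c0,c1=crop; im=im[r0:r1,c0:c1]
    im=cv2.resize(im,None,fx=scale,fy=scale,interpolation=cv2.INTER_CUBIC)
    cv2.imwrite("pics/"+n+".png",im[:,:,::-1])
def px(p,X):
    c=p["camera_from_world"]@np.r_[X,1]; return np.round([p["cx"]+p["fx"]*c[0]/-c[2], p["cy"]-p["fy"]*c[1]/-c[2]],1)
def lm(p,q,n=3):
    for r in bot.landmark_of(p,q)[:n]: print(q,np.round(r["xyz"],4),round(r["confidence"],2),px(p,r["xyz"]))
def world(p,u,v,d=None):
    d=p["depth"][int(v),int(u)] if d is None else d
    c=np.array([(u-p["cx"])/p["fx"]*d,-(v-p["cy"])/p["fy"]*d,-d,1]); return (np.linalg.inv(p["camera_from_world"])@c)[:3]
def onplane(p,u,v,z):
    a=np.linalg.inv(p["camera_from_world"]); o=a[:3,3]; w=world(p,u,v,1.0)-o
    return o+w*(z-o[2])/w[2]
E
python3 - <<'E'
from h import *
o=bot.get_obs(); print(o["eef_pos"],o["tool_rot"],o["gripper_width"],o["t"])
a=bot.read_camera("scene"); b=bot.read_camera("side")
save(a,"scene0");save(b,"side0")
for p in (a,b):
    for q in ["till","release_hole","drawer_edge","release_pin","pin_grip","pin_collar","pin_stand","stand_mouth","tape_roll","coffee_cup","tamper","shaker"]: lm(p,q)
    print()
E
```

```text
[0.29809491 0.6049626  0.23830425] [-1.38035508e-04  2.26884445e-01  9.73921252e-01 -9.07563205e-04] 0.9994829108345286 0.0
till [ 0.7427 -0.0669  0.0023] 0.76 [274.6 250.2]
release_hole [0.6528 0.0255 0.0995] 0.8 [280.4 234.7]
drawer_edge [ 0.6153 -0.0904  0.09  ] 0.89 [318.2 226. ]
drawer_edge [6.475e-01 2.506e-01 3.000e-04] 0.24 [223.6 312.6]
pin_grip [ 0.4727 -0.3949  0.1075] 0.48 [413.8 196.1]
pin_collar [ 0.4781 -0.397   0.0761] 0.54 [411.7 205.8]
pin_stand [ 0.4736 -0.3977  0.0007] 0.59 [411.8 229.6]
stand_mouth [ 0.4744 -0.393   0.0801] 0.83 [412.5 205.1]
stand_mouth [ 0.771  -0.2896  0.0846] 0.55 [308.6 197.9]
tape_roll [ 0.4968  0.2882 -0.0021] 0.87 [269.8 342.8]
coffee_cup [ 0.3869 -0.3021  0.0051] 0.74 [428.6 245. ]
tamper [ 0.423   0.1604 -0.0016] 0.92 [335.2 322. ]
shaker [ 6.500e-01  2.485e-01 -4.000e-04] 0.46 [223.4 312.1]

till [ 0.7426 -0.0718  0.0013] 0.75 [302.  331.1]
release_hole [0.6561 0.0234 0.0995] 0.84 [341.7 276.9]
pin_grip [ 0.4728 -0.3945  0.1024] 0.65 [166.7 218.1]
pin_grip [ 0.3708 -0.2852  0.0049] 0.42 [218.8 208.4]
pin_collar [ 0.4796 -0.3986  0.08  ] 0.67 [166.7 225.8]
pin_stand [ 7.754e-01 -2.924e-01 -6.000e-04] 0.76 [207.3 348. ]
pin_stand [ 0.4789 -0.3983  0.001 ] 0.57 [173.3 243.5]
stand_mouth [ 0.4738 -0.3975  0.0801] 0.86 [167.4 223.9]
stand_mouth [ 0.7724 -0.293   0.0792] 0.68 [201.6 332. ]
tape_roll [ 0.4979  0.2911 -0.003 ] 0.8 [436.7 241.8]
coffee_cup [ 0.3886 -0.2991  0.0103] 0.9 [213.  212.6]
tamper [0.4245 0.1612 0.0048] 0.68 [384.7 219.2]
tamper [0.6493 0.2516 0.0033] 0.43 [431.6 291.4]
shaker [ 6.495e-01  2.534e-01 -5.000e-04] 0.75 [432.1 292.2]
```

View pics/scene0.png

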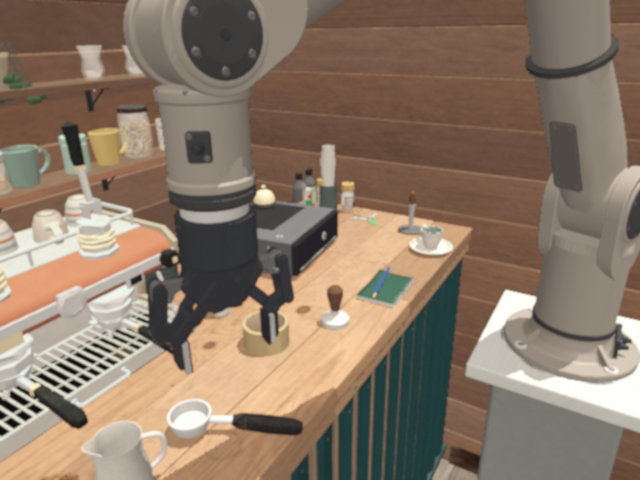

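View pics/side0.png

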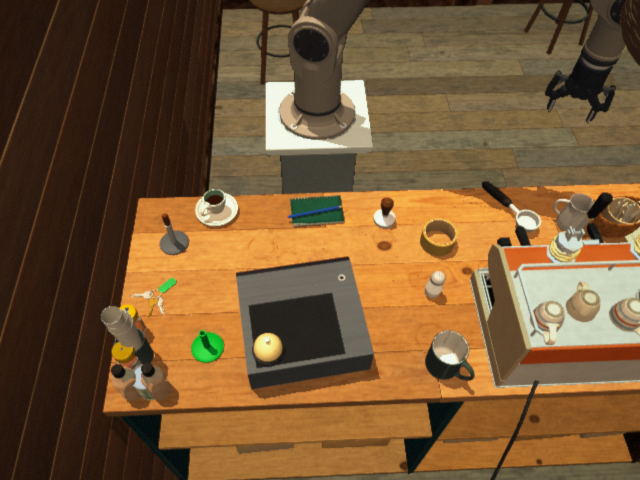

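Run:
```python
import cv2
a=cv2.imread("pics/scene0.png")[160:260,290:450];b=cv2.imread("pics/side0.png")[190:360,130:250]
a=cv2.resize(a,None,fx=2.5,fy=2.5);b=cv2.resize(b,(282,400))
import numpy as np
c=np.zeros((400,690,3),np.uint8);c[:250,:400]=a;c[:,405:687]=b
cv2.imwrite("pics/crop0.png",c)
```

```text
(no output)
```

View pics/crop0.png

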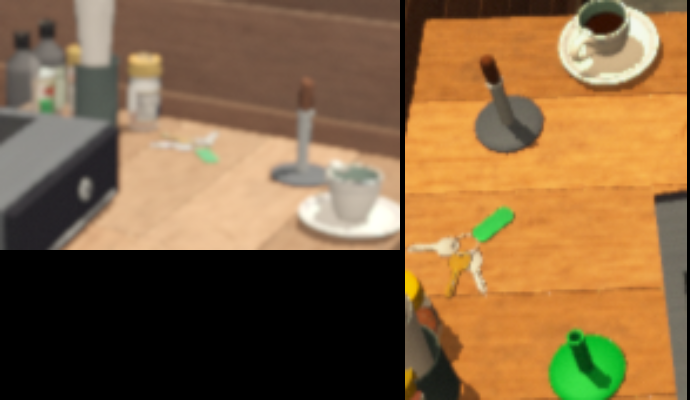

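The till shows at side (300,320), with the ring at (342,277). There are two stand-like things: the dark stand at scene (412,229) / side (173,243), which holds the wooden-handled pin, and a green one at side (207,347). The crop confirms that the dark one holds the pin and fits the description; the green one is the look-alike.

```bash
cat > plan.py <<'E'
from h import *
from scipy.spatial.transform import Rotation as Rt
# waypoints: (x,y,z,yaw of tool y in deg); tool kept pointing down; step m per row
def pose():
    o=bot.get_obs(); R=Rt.from_quat(np.roll(o["tool_rot"],-1)).as_matrix()
    return o["eef_pos"],np.degrees(np.arctan2(R[1,1],R[0,1]))
def plan(wps,step=.045,start=None):
    p,a=start or pose(); p=np.array(p); rows=[]
    for *w,yaw in wps:
        w=np.array(w); n=max(1,int(np.ceil(max(np.linalg.norm(w-p)/step,abs(yaw-a)/8))))
        for i in range(1,n+1): rows.append((p+(w-p)*i/n,a+(yaw-a)*i/n))
        p,a=w,yaw
    p,a=start or pose()
    for i in range(0,len(rows),5):
        y=np.radians(a); ty=np.array([np.cos(y),np.sin(y),0]); tx=np.array([-np.sin(y)*-1,-np.cos(y),0])
        tx=np.cross(ty,[0,0,-1.]); out=[]
        for P,A in rows[i:i+5]:
            d=P-p; out.append("%.4f %.4f %.4f %.1f"%(d@tx,d@ty,-d[2],-(A-a)))
        print("; ".join(out)); p,a=rows[min(i+4,len(rows)-1)]
E
python3 -c "
from plan import *
print(pose()); plan([(.5,.1,.24,8.5),(.475,-.396,.24,8.5)])"
```

```text
(array([0.298355  , 0.60551269, 0.2393013 ]), np.float64(63.76823862364901))
-0.0311 -0.0280 -0.0001 4.3; -0.0622 -0.0560 -0.0001 8.5; -0.0933 -0.0841 -0.0002 12.8; -0.1244 -0.1121 -0.0002 17.0; -0.1555 -0.1401 -0.0003 21.3
-0.0391 -0.0148 -0.0001 4.3; -0.0783 -0.0297 -0.0001 8.5; -0.1174 -0.0445 -0.0002 12.8; -0.1566 -0.0594 -0.0002 17.0; -0.1957 -0.0742 -0.0003 21.3
-0.0419 0.0004 -0.0001 4.3; -0.0837 0.0007 -0.0001 8.5; -0.1256 0.0011 -0.0002 12.8; -0.1634 -0.0158 -0.0002 12.8; -0.2011 -0.0328 -0.0002 12.8
-0.0406 -0.0082 -0.0000 -0.0; -0.0811 -0.0163 -0.0000 -0.0; -0.1217 -0.0245 -0.0000 -0.0; -0.1623 -0.0327 -0.0000 -0.0; -0.2029 -0.0408 -0.0000 -0.0
-0.0406 -0.0082 -0.0000 -0.0; -0.0811 -0.0163 -0.0000 -0.0; -0.1217 -0.0245 -0.0000 -0.0; -0.1623 -0.0327 -0.0000 -0.0; -0.2029 -0.0408 -0.0000 -0.0
```

Request:
send_rows --deltas "-0.031 -0.028 0 4.3; -0.062 -0.056 0 8.5; -0.093 -0.084 0 12.8; -0.124 -0.112 0 17; -0.156 -0.140 0 21.3" --claw 1

```text
t: 1.8
eef_pos: [0.3768, 0.4095, 0.2395]
tool_rot: [-0.0, 0.404, 0.915, 0.0]
contact_force: [0.8, 0.4, 0.9]
gripper_width: 0.999
grasp_force: 0.0
```

Request:
send_rows --deltas "-0.039 -0.015 0 4.3; -0.078 -0.030 0 8.5; -0.117 -0.045 0 12.8; -0.157 -0.059 0 17; -0.196 -0.074 0 21.3"

```text
t: 2.3
eef_pos: [0.4547, 0.2148, 0.2396]
tool_rot: [0.0, 0.566, 0.824, 0.0]
contact_force: [0.3, -0.1, 0.8]
gripper_width: 1.002
grasp_force: 0.0
```

Request:
send_rows --deltas "-0.042 0 0 4.3; -0.084 0.001 0 8.5; -0.126 0.001 0 12.8; -0.163 -0.016 0 12.8; -0.201 -0.033 0 12.8"

```text
t: 2.8
eef_pos: [0.4962, 0.0155, 0.2395]
tool_rot: [0.0, 0.654, 0.757, 0.0]
contact_force: [-0.0, -0.7, -0.4]
gripper_width: 1.001
grasp_force: 0.0
```

Request:
send_rows --deltas "-0.041 -0.008 0 0; -0.081 -0.016 0 0; -0.122 -0.025 0 0; -0.162 -0.033 0 0; -0.203 -0.041 0 0"

```text
t: 3.3
eef_pos: [0.4848, -0.1912, 0.2396]
tool_rot: [0.0, 0.653, 0.757, 0.0]
contact_force: [1.7, 0.0, -1.1]
gripper_width: 1.001
grasp_force: 0.0
```

```bash
python3 -c "
from plan import *
print(pose(),bot.get_obs()['q']); plan([(.475,-.396,.22,8.5)])
p=bot.read_camera('wrist'); c=np.linalg.inv(p['camera_from_world']); print(c[:3,3],-c[:3,2])
a=bot.read_camera('scene')
for q in ['release_hole','drawer_edge']: lm(a,q)
b=bot.read_camera('side')
for q in ['release_hole','drawer_edge','till']: lm(b,q)
"
```

```text
(array([ 0.48477171, -0.19117372,  0.23963074]), np.float64(8.394947936129695)) [-0.24173835  0.24434637  0.59211255  1.95136836 -0.16275451  0.99156159
  0.57254945]
-0.0402 -0.0079 0.0039 -0.0; -0.0805 -0.0158 0.0079 -0.0; -0.1207 -0.0237 0.0118 -0.1; -0.1610 -0.0317 0.0157 -0.1; -0.2012 -0.0396 0.0196 -0.1
[ 0.47443748 -0.11612776  0.3738336 ] [ 0.04386762 -0.29209191 -0.95538367]
release_hole [0.6536 0.0251 0.0962] 0.56 [280.2 235.9]
drawer_edge [ 0.6174 -0.0917  0.0902] 0.79 [317.8 225.6]
release_hole [0.653  0.0218 0.0996] 0.57 [340.9 275.8]
release_hole [ 0.4804 -0.397   0.0782] 0.47 [167.5 226.4]
drawer_edge [ 0.616  -0.0883  0.0879] 0.8 [292.8 266.4]
till [ 7.444e-01 -7.410e-02 -3.000e-04] 0.85 [301.  332.2]
```

Request:
send_rows --deltas "-0.04 -0.008 0.004 0; -0.08 -0.016 0.008 0; -0.12 -0.024 0.012 0; -0.16 -0.032 0.016 0; -0.16 -0.032 0.016 0"

```text
t: 4.2
eef_pos: [0.4748, -0.3576, 0.2232]
tool_rot: [0.001, 0.656, 0.755, -0.002]
contact_force: [-0.6, -0.3, -1.5]
gripper_width: 1.0
grasp_force: 0.0
```

```bash
python3 -c "
from plan import *
print(pose())
p=bot.read_camera('wrist'); save(p,'w1')
for q in ['pin_grip','pin_collar','stand_mouth','pin_stand','release_pin']: lm(p,q)
"
```

```text
(array([ 0.47477049, -0.35756857,  0.22317764]), np.float64(8.042627818601389))
pin_grip [ 0.4751 -0.3949  0.0967] 0.93 [306.3 282.7]
pin_collar [ 0.4795 -0.3954  0.0757] 0.72 [311.9 274. ]
stand_mouth [ 0.4787 -0.3966  0.0808] 0.65 [310.7 277.5]
pin_stand [ 0.7748 -0.2892 -0.0015] 0.73 [619.2 185.3]
pin_stand [ 0.476  -0.4014 -0.0023] 0.61 [308.2 251. ]
```

View pics/w1.png

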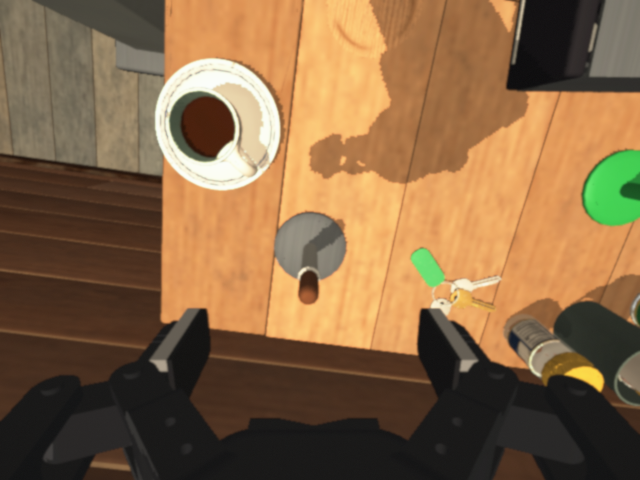

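The wrist view shows the pin's handle top near (309,293) and the stand's foot centred near (311,246). The cup is at (210,125), well clear.

```bash
python3 -c "
from plan import *
p=bot.read_camera('wrist')
for u,v,z in [(309,293,.122),(308,270,.083),(311,247,.008)]: print(onplane(p,u,v,z))
c=np.linalg.inv(p['camera_from_world'])[:3,3]
h=p['img'][:,:,:].astype(int); m=(h[...,0]-h[...,2]>35)&(h.sum(2)<260); m[:262]=0;m[310:]=0;m[:,:285]=0;m[:,335:]=0
v,u=np.nonzero(m); print(u.min(),u.max(),v.min(),v.max(),u.mean(),v.mean())
plan([(.476,-.396,.16,8.5),(.476,-.396,.096,8.5)])"
```

```text
[ 0.48024647 -0.38427295  0.122     ]
[ 0.47863923 -0.38188088  0.083     ]
[ 0.48123697 -0.38537938  0.008     ]
294 312 280 308 303.487106017192 292.2120343839542
-0.0222 -0.0040 0.0317 0.0; -0.0444 -0.0080 0.0634 0.0; -0.0444 -0.0080 0.0954 0.0; -0.0444 -0.0080 0.1274 0.0
```

```bash
python3 -c "
from plan import *
p=bot.read_camera('wrist'); print({k:(v if np.size(v)<10 else 0) for k,v in p.items()}); print(pose())
for q in ['pin_grip','stand_mouth']: lm(p,q)
for X in [(.476,-.396,.122),(.476,-.396,.102),(.476,-.396,.079),(.476,-.396,.008)]: print(px(p,X))
for v in range(240,305,6): print(v,world(p,308,v),world(p,335,v))
save(p,'w1c',(200,320,230,390),4)"
```

```text
{'img': 0, 'depth': 0, 'fx': 356.62407683401767, 'fy': 356.62407683401767, 'cx': 313.30744033553196, 'cy': 244.430358205458, 'camera_from_world': 0, 'shot': 8}
(array([ 0.47727489, -0.3512182 ,  0.22341763]), np.float64(8.500849533000174))
pin_grip [ 0.4762 -0.3941  0.1012] 0.73 [302.6 292. ]
pin_grip [ 0.4795 -0.395   0.0784] 0.65 [307.  282.1]
stand_mouth [ 0.479  -0.3954  0.083 ] 0.59 [306.3 284.7]
[301.1 306.4]
[301.9 294.6]
[302.8 282.9]
[304.6 255.7]
240 [ 0.47701923 -0.37866113  0.00825395] [ 0.50463038 -0.37549337  0.00512627]
246 [ 0.47791441 -0.38480162  0.00894353] [ 0.50554368 -0.38146173  0.00653538]
252 [ 0.47854775 -0.38838609  0.01749075] [ 0.50653179 -0.3876492   0.00730478]
258 [ 0.47882542 -0.38868532  0.034732  ] [ 0.50769004 -0.39435127  0.00666447]
264 [ 0.47899403 -0.38816809  0.05261451] [ 0.50884422 -0.40108748  0.00618801]
270 [ 0.47931573 -0.38925207  0.06477014] [ 0.51025195 -0.40864346  0.00375911]
276 [ 0.47932903 -0.38767375  0.08248704] [ 0.51198943 -0.41731234 -0.00107841]
282 [ 0.4795572  -0.38818757  0.09381317] [ 5.13065903e-01 -4.23979619e-01 -4.46085937e-04]
288 [ 0.47973694 -0.38837927  0.10499529] [ 0.51428484 -0.43113661 -0.00082936]
294 [ 0.47992125 -0.38870908  0.11504806] [ 0.51565402 -0.43883622 -0.00221049]
300 [ 0.48034822 -0.39121113  0.11990248] [ 5.16613341e-01 -4.45195963e-01 -4.76498809e-04]
```

View pics/w1c.png

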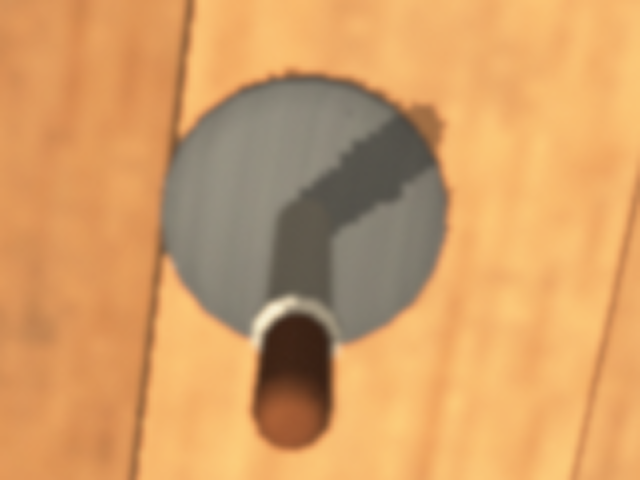

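The crop puts the handle's end at (303,304) and the foot's centre at (306,252), so the pin is upright at about (0.4775, -0.3945). It agrees with the networks.

```bash
python3 -c "
from plan import *
plan([(.4775,-.3945,.16,8.5),(.4775,-.3945,.095,8.5)],.03)"
```

```text
-0.0141 -0.0019 0.0211 -0.0; -0.0282 -0.0039 0.0423 -0.0; -0.0423 -0.0058 0.0634 -0.0; -0.0423 -0.0058 0.0851 -0.0; -0.0423 -0.0058 0.1068 -0.0
0.0000 0.0000 0.0217 -0.0
```

Request:
send_rows --deltas "-0.014 -0.002 0.021 0; -0.028 -0.004 0.042 0; -0.042 -0.006 0.063 0; -0.042 -0.006 0.085 0; -0.042 -0.006 0.107 0"

```text
t: 5.2
eef_pos: [0.4768, -0.3954, 0.1155]
tool_rot: [0.0, 0.654, 0.757, -0.0]
contact_force: [0.3, 0.4, -0.3]
gripper_width: 0.999
grasp_force: 0.0
```

Request:
send_rows --deltas "0 0 0.011 0; 0 0 0.022 0; 0 0 0.022 0; 0 0 0.022 0"

```text
t: 5.6
eef_pos: [0.4771, -0.3953, 0.0949]
tool_rot: [0.0, 0.654, 0.757, 0.0]
contact_force: [0.2, -1.2, -0.3]
gripper_width: 1.002
grasp_force: 0.0
```

```bash
python3 -c "
from plan import *
o=bot.get_obs();print(pose(),o['contact_force'])
p=bot.read_camera('wrist'); save(p,'w2')"
```

```text
(array([ 0.47710574, -0.3953113 ,  0.09489972]), np.float64(8.375807690356826)) [ 0.16229667 -1.20777944 -0.27487198]
```

View pics/w2.png

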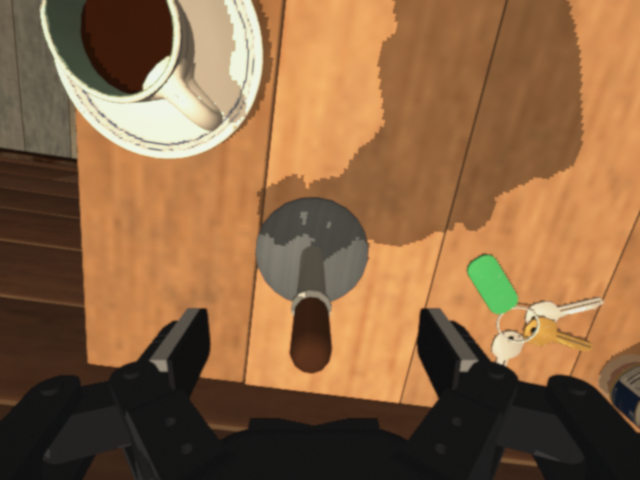

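The handle at (311,335) is centred between the jaws at (190,·) and (437,·). Closing now.

Request:
send_rows --deltas "0 0 0 0; 0 0 0 0; 0 0 0 0; 0 0 0 0; 0 0 0 0" --claw 0 --force 60

```text
t: 6.15
eef_pos: [0.4768, -0.3952, 0.0945]
tool_rot: [0.0, 0.654, 0.757, 0.0]
contact_force: [-0.6, -0.0, 2.8]
gripper_width: 0.172
grasp_force: 58.5
```

Request:
send_rows --deltas "0 0 0 0; 0 0 0 0; 0 0 0 0"

```text
t: 6.45
eef_pos: [0.4768, -0.3951, 0.0945]
tool_rot: [0.0, 0.654, 0.757, 0.0]
contact_force: [-1.3, 0.7, 4.1]
gripper_width: 0.169
grasp_force: 58.5
```

```bash
python3 -c "
from plan import *
o=bot.get_obs();print(pose(),o['contact_force'],o['torque'])"
```

```text
(array([ 0.47681294, -0.39514702,  0.09450744]), np.float64(8.368055891995523)) [-1.30940273  0.68155084  4.12372025] [ 0.18161162  0.17634142 -0.01014378]
```

Request:
send_rows --deltas "0 0 -0.02 0; 0 0 -0.05 0; 0 0 -0.08 0; 0 0 -0.11 0; 0 0 -0.13 0"

```text
t: 6.95
eef_pos: [0.4769, -0.3956, 0.2261]
tool_rot: [0.001, 0.654, 0.757, 0.0]
contact_force: [0.4, 0.1, -0.8]
gripper_width: 0.169
grasp_force: 58.5
```

Request:
send_rows --deltas "0 0 0 0; 0 0 0 0"

```text
t: 7.15
eef_pos: [0.4766, -0.3948, 0.2237]
tool_rot: [-0.0, 0.654, 0.757, 0.0]
contact_force: [-0.3, -0.1, -1.1]
gripper_width: 0.166
grasp_force: 58.5
```

```bash
python3 -c "
from plan import *
o=bot.get_obs();print(pose(),o['contact_force'],o['gripper_width'])
b=bot.read_camera('side')
for q in ['release_pin','pin_tip','pin_grip','pin_collar']: lm(b,q)
w=bot.read_camera('wrist');lm(w,'pin_tip');lm(w,'pin_collar')
print(px(w,pose()[0]-[0,0,.0815]))
plan([(.55,-.20,.225,8.5),(.654,-.02,.225,8.5)])"
```

```text
(array([ 0.47659261, -0.39476444,  0.22369258]), np.float64(8.37801048711724)) [-0.28264447 -0.09246023 -1.07019536] 0.16598948268295635
release_pin [ 0.4957  0.2905 -0.0031] 0.71 [436.3 241.2]
release_pin [ 0.476  -0.3957  0.1427] 0.42 [162.5 209. ]
pin_tip [ 0.4751 -0.3957  0.1415] 0.55 [162.6 209.1]
pin_grip [ 0.4742 -0.3936  0.1429] 0.54 [163.4 208.4]
pin_collar [ 0.4775 -0.3974  0.206 ] 0.45 [155.6 192.6]
pin_tip [ 0.4753 -0.3969  0.1434] 0.58 [310.2 262.1]
pin_collar [ 0.4797 -0.3949  0.2087] 0.94 [318.9 307.8]
[312.6 259. ]
0.0365 0.0202 -0.0003 -0.0; 0.0729 0.0404 -0.0005 -0.1; 0.1094 0.0606 -0.0008 -0.1; 0.1458 0.0808 -0.0010 -0.1; 0.1823 0.1011 -0.0013 -0.1
0.0325 0.0259 -0.0000 -0.0; 0.0651 0.0518 -0.0000 -0.0; 0.0976 0.0777 -0.0000 -0.0; 0.1301 0.1036 -0.0000 -0.0; 0.1627 0.1295 -0.0000 -0.0
```

Request:
send_rows --deltas "0.037 0.020 0 0; 0.073 0.040 0 0; 0.110 0.060 0 0; 0.146 0.081 0 0; 0.182 0.101 -0.001 0"

```text
t: 8.05
eef_pos: [0.5506, -0.1987, 0.2252]
tool_rot: [-0.0, 0.654, 0.757, 0.0]
contact_force: [-0.2, 0.6, -0.5]
gripper_width: 0.166
grasp_force: 58.6
```

Request:
send_rows --deltas "0.033 0.026 0 0; 0.065 0.052 0 0; 0.098 0.078 0 0; 0.130 0.104 0 0; 0.163 0.130 0 0"

```text
t: 8.55
eef_pos: [0.6557, -0.0187, 0.2252]
tool_rot: [0.0, 0.654, 0.757, -0.0]
contact_force: [0.2, -0.4, -1.1]
gripper_width: 0.163
grasp_force: 58.6
```

Request:
send_rows --deltas "0 0 0 0; 0 0 0 0; 0 0 0 0"

```text
t: 8.85
eef_pos: [0.6546, -0.0216, 0.2252]
tool_rot: [0.0, 0.654, 0.756, -0.001]
contact_force: [-0.5, 0.5, -0.5]
gripper_width: 0.167
grasp_force: 58.6
```

```bash
python3 -c "
from plan import *
o=bot.get_obs();print(pose(),o['contact_force'])
w=bot.read_camera('wrist')
for q in ['pin_tip','release_hole','till','drawer_edge']:lm(w,q)
print(px(w,pose()[0]-[0,0,.0815]),px(w,(.654,.024,.097)))
save(w,'w3')"
```

```text
(array([ 0.6545763 , -0.02164456,  0.22516715]), np.float64(8.277389394796208)) [-0.49978291  0.53287882 -0.51879415]
pin_tip [ 0.6563 -0.0252  0.1469] 0.93 [314.  265.1]
release_hole [0.6559 0.0234 0.0982] 0.67 [323.  179.3]
release_hole [ 0.6155 -0.0853  0.0931] 0.43 [254.4 303.2]
till [ 7.436e-01 -7.170e-02  7.000e-04] 0.91 [388.  268.3]
[312.6 257.6] [320.5 177.9]
```

View pics/w3.png

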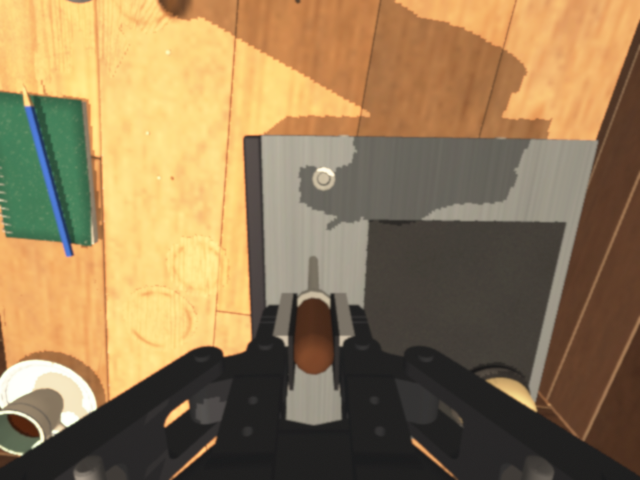

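The ring is at (323,178) and the pin's tip is about (313.5,258), close to its predicted (312.6,257.6). I'll measure both more finely.

```bash
cat > ring.py <<'E'
from plan import *
def ring(w,guess,r=14):
    u0,v0=[int(round(x)) for x in px(w,guess)]
    g=w["img"][v0-r:v0+r+1,u0-r:u0+r+1].astype(int).min(2); m=(g>150).astype(np.uint8)
    n,l,s,c=cv2.connectedComponentsWithStats(m); k=1+np.argmax(s[1:,4])
    x,y,ww,hh,_=s[k]; return u0-r+x+(ww-1)/2, v0-r+y+(hh-1)/2, ww,hh
E
python3 -c "
from ring import *
w=bot.read_camera('wrist'); print(pose())
u,v,a,b=ring(w,(.655,.0235,.097)); print(u,v,a,b,onplane(w,u,v,.097))
for r in range(246,268,2): print(r,w['img'][r,304:326].astype(int).sum(1)//3)
"
```

```text
(array([ 0.65488169, -0.02102665,  0.2255004 ]), np.float64(8.295365702168649))
324.0 177.0 23 25 [0.65678515 0.02542582 0.097     ]
246 [161 162 162 161 159 158 156 156 157 158 159 161 162 161 161 160 159 156
 156 157 159 161]
248 [161 162 162 160 159 158 156 155 156 157 160 161 162 161 161 160 158 156
 155 156 158 161]
250 [160 162 161 160 159 157 155 155 156 157 159 161 162 161 161 160 158 156
 155 156 159 161]
252 [161 162 161 160 159 157 155 154 156 158 160 161 161 161 161 160 158 155
 154 155 159 161]
254 [161 161 161 159 158 156 154 154 154 156 158 159 161 161 161 159 158 155
 154 156 160 161]
256 [161 162 161 159 156 148 137 129 126 126 128 138 150 157 161 160 157 155
 154 156 159 161]
258 [161 161 161 158 147 129 113 108 108 109 111 113 123 140 154 159 157 154
 153 156 160 161]
260 [161 161 160 155 141 121 108 106 108 108 109 109 112 125 145 155 156 154
 154 156 159 161]
262 [160 161 160 154 140 119 108 106 107 109 109 109 112 123 142 153 156 154
 154 156 159 162]
264 [160 161 159 153 139 118 107 106 108 109 109 109 111 122 140 152 155 154
 153 156 160 161]
266 [161 161 158 151 135 116 107 106 107 108 109 109 109 119 136 150 155 154
 153 156 160 161]
```

Request:
send_rows --deltas "0.01 0.001 0.017 0; 0.022 0.002 0.034 0; 0.022 0.002 0.034 0; 0.022 0.002 0.034 0"

```text
t: 9.55
eef_pos: [0.6538, 0.0015, 0.1915]
tool_rot: [0.0, 0.654, 0.757, -0.0]
contact_force: [0.8, -0.5, -0.4]
gripper_width: 0.167
grasp_force: 58.6
```

```bash
python3 -c "
from ring import *
w=bot.read_camera('wrist'); P,a=pose(); print(P,a)
lm(w,'release_hole',1); lm(w,'pin_tip',1)
t=P-[0,0,.0815]; print('tip px',px(w,t),'hole',px(w,(.6565,.0245,.097)))
save(w,'w4',(120,320,220,420),3)"
```

```text
[0.65425505 0.00089016 0.19214333] 8.3263163991868
release_hole [0.6586 0.0228 0.0981] 0.9 [324.  222.6]
pin_tip [ 0.6527 -0.0033  0.1096] 0.81 [309.3 264.5]
tip px [312.6 259.3] hole [321.2 219.3]
```

View pics/w4.png

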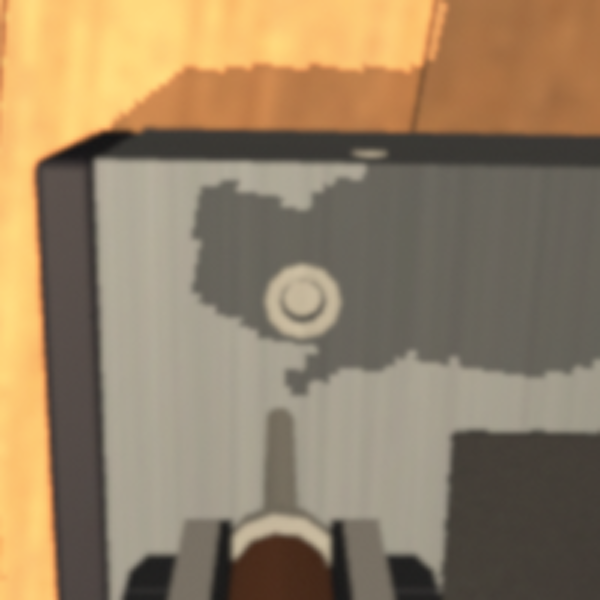

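The ring is centred at (320.7,220). The rod's tip ends at (313,256), and its predicted centre (312.6,259.3) fits.

```bash
python3 -c "
from ring import *
w=bot.read_camera('wrist'); P,a=pose(); print(P,a)
X=onplane(w,320.7,220,.0965); print(X)
T=onplane(w,313,258.3,P[2]-.0815); print(T-P, world(w,327,216), world(w,290,200))
plan([(X[0],X[1],P[2],a)])"
```

```text
[0.65439007 0.00076144 0.19240239] 8.292040470983787
[0.65723693 0.02271248 0.0965    ]
[ 0.00089626 -0.00032107 -0.0815    ] [0.66089017 0.02614349 0.0972603 ] [0.63538701 0.03258192 0.09396821]
0.0213 0.0060 -0.0000 -0.0
```

Request:
send_rows --deltas "0.011 0.0026 0 0; 0.0216 0.0053 0 0; 0.0216 0.0053 0 0; 0.0216 0.0053 0 0"

```text
t: 10.15
eef_pos: [0.6559, 0.0251, 0.1912]
tool_rot: [-0.0, 0.653, 0.757, -0.0]
contact_force: [-0.6, -0.4, -1.3]
gripper_width: 0.172
grasp_force: 58.6
```

```bash
python3 -c "
from ring import *
w=bot.read_camera('wrist'); P,a=pose(); print(P,a)
print(px(w,P-[0,0,.0815]),px(w,(.6572,.0227,.0965)))
save(w,'w5',(210,310,260,380),5)"
```

```text
[0.65589536 0.02425846 0.19126705] 8.407337461622573
[311.7 259.1] [313.4 255. ]
```

View pics/w5.png

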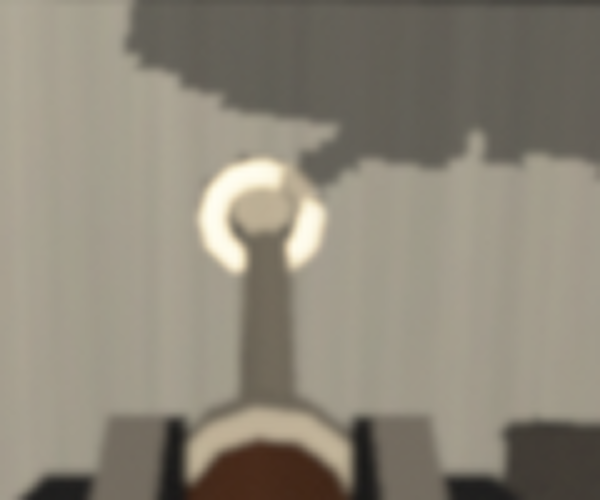

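The ring is centred at about (312.0,253.2). The tip's centre is at (313.2,259).

```bash
python3 -c "
from ring import *
P,a=pose(); print(P,a)
w=bot.read_camera('wrist'); print(pose()[0])
X=onplane(w,312.0,253.2,.0965); T=onplane(w,313.2,259,.1098); d=X-T; print(X,T,d)
y=np.radians(a); ty=np.array([np.cos(y),np.sin(y),0]); tx=np.cross(ty,[0,0,-1.]); print(d@tx,d@ty)"
```

```text
[0.65589536 0.02425846 0.19126705] 8.407337461622573
[0.65587952 0.02373403 0.19129013]
[0.65601929 0.02295967 0.0965    ] [0.65674536 0.02362873 0.1098    ] [-0.00072607 -0.00066906 -0.0133    ]
-0.0005557140290248409 -0.0008160955083189874
```

Request:
send_rows --deltas "-0.0006 -0.0008 0.005 0; -0.0006 -0.0008 0.010 0; -0.0006 -0.0008 0.012 0; -0.0006 -0.0008 0.013 0; -0.0006 -0.0008 0.0135 0"

```text
t: 10.75
eef_pos: [0.6552, 0.0233, 0.1776]
tool_rot: [-0.0, 0.654, 0.757, -0.0]
contact_force: [-0.3, 0.4, -0.4]
gripper_width: 0.168
grasp_force: 58.6
```

Request:
send_rows --deltas "0 0 0.0005 0; 0 0 0.001 0; 0 0 0.0015 0; 0 0 0.002 0; 0 0 0.002 0"

```text
t: 11.25
eef_pos: [0.6552, 0.0234, 0.1757]
tool_rot: [-0.0, 0.654, 0.757, 0.0]
contact_force: [-1.0, 0.1, -0.6]
gripper_width: 0.168
grasp_force: 58.6
```

```bash
python3 -c "
from ring import *
P,a=pose(); w=bot.read_camera('wrist'); print(P,pose()[0],bot.get_obs()['contact_force'])
u,v=[int(x) for x in px(w,(.656,.023,.097))]
for r in range(v-14,v+12,2): print(r,w['img'][r,u-15:u+17].astype(int).sum(1)//3)
print(u-15)"
```

```text
[0.65521533 0.02337185 0.17574768] [0.65522399 0.02335523 0.17580324] [ 0.79954092 -0.10480333 -1.14286435]
246 [158 156 154 155 157 158 157 157 154 149 139 131 132 135 139 143 143 135
 124 115 107 100  94  92  93  93  94  96  95  95  95  96]
248 [157 155 155 154 156 157 157 168 196 220 232 239 241 243 243 242 240 234
 224 210 200 191 169 134 107  97  95  96  95  95  95  95]
250 [157 155 153 150 151 167 199 229 244 248 249 248 247 247 245 244 243 242
 241 241 241 240 228 192 150 123 106  98  96  96  96  97]
252 [157 154 150 153 187 229 245 248 248 247 244 237 228 219 212 205 203 206
 207 203 202 200 194 181 171 161 143 121 104  99 101 115]
254 [157 153 154 186 233 248 249 247 242 231 213 194 179 172 170 169 170 172
 174 173 168 162 161 166 171 172 167 152 136 130 127 134]
256 [157 157 172 216 243 248 248 242 222 183 166 160 148 137 129 128 134 145
 160 169 170 160 148 154 169 174 174 174 170 161 155 155]
258 [156 161 196 235 247 248 245 231 187 145 138 127 111 105 104 105 105 111
 125 146 159 153 146 182 217 221 216 215 208 179 159 156]
260 [156 162 193 233 246 248 245 233 188 127  99 101 102 102 103 104 105 104
 103 104 106 114 148 211 242 247 245 239 222 184 160 156]
262 [156 157 174 214 241 247 247 242 223 171 122 105 101 102 103 104 104 104
 101  99 103 135 195 237 246 247 243 232 199 166 157 155]
264 [156 155 159 184 223 243 247 247 243 229 185 131 104 102 103 104 105 104
 107 130 177 223 242 247 247 245 237 215 177 158 156 155]
266 [156 154 153 157 179 214 236 243 245 238 202 140 106 102 103 104 104 104
 116 157 216 242 247 245 241 231 208 177 160 156 156 155]
268 [156 154 153 153 156 160 174 204 225 226 193 137 105 102 103 104 104 105
 115 153 209 236 238 225 201 176 162 157 156 156 155 155]
270 [156 154 152 153 155 155 155 157 165 165 145 116 103 101 103 104 104 105
 109 131 167 188 183 166 155 154 155 156 156 156 155 155]
298
```

The tip is centred in the ring, at columns 313.0 against 313.3, and there is no contact. I'll keep going gently.

Request:
send_rows --deltas "0 0 0.001 0; 0 0 0.002 0; 0 0 0.003 0; 0 0 0.004 0; 0 0 0.004 0"

```text
t: 11.8
eef_pos: [0.6551, 0.0233, 0.1716]
tool_rot: [-0.0, 0.654, 0.757, -0.0]
contact_force: [0.4, -0.4, -2.6]
gripper_width: 0.165
grasp_force: 58.6
```

Request:
send_rows --deltas "0 0 0.001 0; 0 0 0.002 0; 0 0 0.004 0; 0 0 0.006 0; 0 0 0.006 0"

```text
t: 12.3
eef_pos: [0.655, 0.0234, 0.1654]
tool_rot: [-0.0, 0.654, 0.757, -0.0]
contact_force: [0.5, 0.4, -0.9]
gripper_width: 0.168
grasp_force: 58.6
```

Request:
send_rows --deltas "0 0 0.002 0; 0 0 0.005 0; 0 0 0.008 0; 0 0 0.010 0; 0 0 0.010 0"

```text
t: 12.8
eef_pos: [0.6549, 0.0234, 0.1553]
tool_rot: [-0.0, 0.654, 0.757, -0.0]
contact_force: [-0.3, 1.0, -0.6]
gripper_width: 0.165
grasp_force: 58.6
```

Request:
send_rows --deltas "0 0 0.001 0; 0 0 0.002 0; 0 0 0.003 0; 0 0 0.004 0; 0 0 0.004 0"

```text
t: 13.3
eef_pos: [0.6551, 0.0234, 0.1516]
tool_rot: [-0.0, 0.654, 0.757, -0.0]
contact_force: [0.9, 0.4, -1.3]
gripper_width: 0.168
grasp_force: 58.6
```

Request:
send_rows --deltas "0 0 0.001 0; 0 0 0.002 0; 0 0 0.003 0; 0 0 0.004 0; 0 0 0.004 0"

```text
t: 13.8
eef_pos: [0.6557, 0.0234, 0.1487]
tool_rot: [0.0, 0.654, 0.757, 0.0]
contact_force: [-1.6, -0.2, 5.1]
gripper_width: 0.17
grasp_force: 59.5
```

Request:
send_rows --deltas "0 0 0.001 0; 0 0 0.002 0; 0 0 0.003 0; 0 0 0.003 0"

```text
t: 14.2
eef_pos: [0.6557, 0.0233, 0.1459]
tool_rot: [0.0, 0.654, 0.757, 0.001]
contact_force: [-1.6, 0.0, 6.9]
gripper_width: 0.168
grasp_force: 59.7
```

Request:
send_rows --deltas "0 0 0.001 0; 0 0 0.002 0; 0 0 0.002 0"

```text
t: 14.5
eef_pos: [0.6558, 0.0232, 0.144]
tool_rot: [0.0, 0.654, 0.757, 0.001]
contact_force: [-2.2, -0.4, 6.6]
gripper_width: 0.171
grasp_force: 59.7
```

Request:
send_rows --deltas "0 0 0.001 0; 0 0 0.0015 0; 0 0 0.0015 0"

```text
t: 14.8
eef_pos: [0.6559, 0.0234, 0.1424]
tool_rot: [0.0, 0.654, 0.757, 0.001]
contact_force: [-1.8, 0.3, 5.5]
gripper_width: 0.17
grasp_force: 59.5
```

```bash
python3 -c "
from ring import *
s=bot.read_camera('side'); lm(s,'drawer_edge'); w=bot.read_camera('wrist'); lm(w,'drawer_edge')"
```

```text
drawer_edge [ 0.565  -0.0952  0.0887] 0.55 [289.5 248.4]
```

The drawer edge has moved from x = 0.616 to 0.565, so the latch has let go. I'll hold briefly and then check.

Request:
send_rows --deltas "0 0 0 0; 0 0 0 0; 0 0 0 0; 0 0 0 0"

```text
t: 15.4
eef_pos: [0.6559, 0.0234, 0.1424]
tool_rot: [0.0, 0.654, 0.757, 0.001]
contact_force: [-0.1, 1.3, 6.1]
gripper_width: 0.166
grasp_force: 59.5
```

Request:
send_rows --deltas "0 0 -0.01 0; 0 0 -0.025 0; 0 0 -0.045 0; 0 0 -0.065 0; 0 0 -0.084 0"

```text
t: 15.9
eef_pos: [0.6554, 0.0231, 0.2273]
tool_rot: [0.0, 0.654, 0.757, 0.0]
contact_force: [0.3, 0.4, -0.9]
gripper_width: 0.168
grasp_force: 58.6
```

```bash
python3 -c "
from plan import *
s=bot.read_camera('side'); lm(s,'drawer_edge'); w=bot.read_camera('wrist'); 
P=pose()[0]; print(pose(),bot.get_obs()['contact_force']); lm(w,'pin_tip');lm(w,'pin_collar');lm(w,'drawer_edge');print(px(w,P-[0,0,.0815]))
for r in range(250,266,2): print(r,w['img'][r,304:326].astype(int).sum(1)//3)
plan([(.55,-.20,.235,8.4),(.4768,-.3951,.235,8.4)])"
```

```text
drawer_edge [ 0.5692 -0.0986  0.0902] 0.6 [288.1 249.5]
(array([0.65615499, 0.02315094, 0.22719726]), np.float64(8.359637089237607)) [ 0.16364552  0.61646117 -0.99655215]
pin_tip [0.6563 0.0192 0.1479] 0.81 [309.2 263.3]
pin_tip [0.6608 0.0241 0.2164] 0.73 [319.7 306.6]
pin_collar [0.6596 0.0251 0.2141] 0.71 [317.4 302. ]
drawer_edge [ 0.5635 -0.0929  0.0933] 0.75 [185.5 347.4]
[309.8 256.4]
250 [164 164 163 164 163 162 160 159 161 162 162 160 159 160 163 164 165 165
 164 163 163 164]
252 [164 164 163 164 163 162 159 159 161 162 162 160 159 160 162 165 165 164
 164 163 163 164]
254 [164 164 163 163 163 161 159 158 158 160 160 159 158 159 163 164 165 164
 163 163 163 163]
256 [164 163 163 163 161 153 141 132 128 127 129 137 147 156 162 164 165 164
 163 163 163 164]
258 [164 164 163 160 151 132 114 108 109 110 110 113 123 140 156 162 165 163
 163 163 163 164]
260 [163 164 162 157 143 122 109 107 108 109 109 109 112 127 148 160 164 164
 163 162 162 163]
262 [163 163 162 156 142 121 108 106 108 110 109 109 111 125 145 159 164 164
 163 162 162 163]
264 [163 163 162 156 141 120 107 106 108 109 109 109 112 123 143 158 163 163
 162 162 162 163]
-0.0343 -0.0227 -0.0018 -0.0; -0.0686 -0.0453 -0.0036 -0.0; -0.1029 -0.0680 -0.0054 -0.0; -0.1372 -0.0906 -0.0071 -0.0; -0.1715 -0.1133 -0.0089 -0.0
-0.0343 -0.0227 -0.0018 -0.0; -0.0708 -0.0428 -0.0018 -0.0; -0.1072 -0.0630 -0.0018 -0.0; -0.1437 -0.0832 -0.0018 -0.0; -0.1802 -0.1034 -0.0018 -0.0
-0.0365 -0.0202 -0.0000 -0.0
```

The pin sits in the grip exactly as before. Back to the stand.

Request:
send_rows --deltas "-0.034 -0.023 -0.002 0; -0.069 -0.045 -0.004 0; -0.103 -0.068 -0.005 0; -0.137 -0.091 -0.007 0; -0.1715 -0.1135 -0.009 0"

```text
t: 16.7
eef_pos: [0.5663, -0.164, 0.2332]
tool_rot: [-0.001, 0.654, 0.757, -0.001]
contact_force: [1.0, -0.5, -0.7]
gripper_width: 0.165
grasp_force: 58.7
```

Request:
send_rows --deltas "-0.034 -0.023 0 0; -0.071 -0.043 0 0; -0.107 -0.063 0 0; -0.144 -0.083 0 0; -0.180 -0.103 0 0"

```text
t: 17.2
eef_pos: [0.4909, -0.357, 0.2332]
tool_rot: [-0.001, 0.654, 0.757, -0.0]
contact_force: [0.9, 0.5, -0.7]
gripper_width: 0.166
grasp_force: 58.7
```

Request:
send_rows --deltas "-0.037 -0.020 0.02 0; -0.037 -0.020 0.04 0; -0.037 -0.020 0.04 0; -0.037 -0.020 0.04 0; -0.037 -0.020 0.04 0"

```text
t: 17.7
eef_pos: [0.479, -0.3945, 0.1948]
tool_rot: [0.0, 0.653, 0.758, 0.0]
contact_force: [-0.2, 0.1, -1.2]
gripper_width: 0.165
grasp_force: 58.7
```

```bash
python3 -c "
from plan import *
P,a=pose();w=bot.read_camera('wrist'); print(P,a,pose()[0],bot.get_obs()['q'])
lm(w,'stand_mouth');lm(w,'pin_tip',1)
print(px(w,P-[0,0,.0815]),px(w,(.4768,-.3951,.079)))
plan([(.4768,-.3951,P[2]-.02,8.37)])
for r in range(236,262,2): print(r,w['img'][r,290:336].astype(int).sum(1)//3)"
```

```text
[ 0.47898883 -0.39449604  0.19484709] 8.49168200830987 [ 0.47905869 -0.39461241  0.1950946 ] [ 0.14382916  0.48845627  0.60969365  1.76754223 -0.32856412  0.98756171
  1.03001819]
stand_mouth [ 0.4811 -0.3946  0.0812] 0.76 [314.9 243.8]
pin_tip [ 0.4774 -0.3984  0.1151] 0.7 [308.6 264.2]
[311.9 258. ] [309.  242.8]
0.0000 -0.0021 0.0203 0.1
236 [139 140 140 139 140 141 142 141 140 145 169 208 229 236 234 226 215 205
 198 193 196 207 218 227 232 230 215 179 140 127 132 135 136 136 136 135
 133 133 133 132 133 133 133 134 133 132]
238 [138 139 138 138 139 141 140 142 154 189 225 237 233 216 185 143 115 103
 100  99 101 106 121 150 194 224 234 228 205 164 140 135 136 135 135 134
 133 132 132 132 131 132 133 134 134 131]
240 [137 138 137 137 138 139 141 154 190 227 238 231 200 146 107  93  92  93
  93  93  93  92  92  98 125 172 216 234 230 207 163 138 135 134 134 133
 132 131 131 131 131 132 133 134 132 130]
242 [136 136 136 137 139 139 144 167 212 236 236 213 159 110  92  91  92  93
  93  93  93  92  91  93 103 136 193 230 235 219 178 144 136 134 133 132
 131 130 131 131 131 131 133 13
[... 1038 characters left out ...]
9 163 173
 176 174 170 166 158 147 136 130 126 125 125 125 125 127 127 128 131 139
 150 162 172 177 181 185 187 188 189 190]
256 [190 190 190 189 189 187 182 172 163 154 145 137 133 131 130 130 130 130
 127 122 114 108 105 104 105 109 115 124 134 142 150 153 157 165 172 177
 180 182 183 183 184 186 187 188 190 190]
258 [191 191 192 193 194 195 194 193 192 189 186 183 182 181 180 178 173 167
 152 124 100  94  94  95  95  98 114 147 172 183 186 187 186 186 185 185
 184 184 184 184 184 186 187 189 190 191]
260 [190 192 193 195 196 197 196 195 194 192 191 190 190 190 190 189 188 181
 162 123  97  92  93  93  94  95 106 138 172 185 189 190 189 189 188 188
 186 185 184 183 184 186 188 189 190 191]
```

The bore's centre is at (308.9,243), matching the taught pose (309.0,242.8).

Request:
send_rows --deltas "0 -0.0021 0.01 0; 0 -0.0021 0.02 0; 0 -0.0021 0.025 0; 0 -0.0021 0.025 0; 0 -0.0021 0.025 0"

```text
t: 18.35
eef_pos: [0.4756, -0.3958, 0.1691]
tool_rot: [-0.0, 0.654, 0.757, -0.0]
contact_force: [-0.0, -0.7, -0.1]
gripper_width: 0.168
grasp_force: 58.7
```

Request:
send_rows --deltas "0 0 0.003 0; 0 0 0.006 0; 0 0 0.010 0; 0 0 0.014 0; 0 0 0.018 0"

```text
t: 18.85
eef_pos: [0.4757, -0.3957, 0.1509]
tool_rot: [-0.0, 0.654, 0.757, -0.0]
contact_force: [0.7, 0.4, -0.9]
gripper_width: 0.166
grasp_force: 58.7
```

Request:
send_rows --deltas "0.0006 0.001 0.008 0; 0.0006 0.001 0.018 0; 0.0006 0.001 0.028 0; 0.0006 0.001 0.038 0; 0.0006 0.001 0.046 0"

```text
t: 19.35
eef_pos: [0.4763, -0.3948, 0.104]
tool_rot: [-0.001, 0.654, 0.757, -0.0]
contact_force: [-1.0, 0.4, -1.5]
gripper_width: 0.17
grasp_force: 58.7
```

Request:
send_rows --deltas "0 0 0.004 0; 0 0 0.007 0; 0 0 0.009 0; 0 0 0.0105 0; 0 0 0.0105 0"

```text
t: 19.85
eef_pos: [0.4767, -0.3951, 0.0949]
tool_rot: [0.0, 0.654, 0.757, 0.0]
contact_force: [-0.3, -0.1, -0.6]
gripper_width: 0.165
grasp_force: 58.7
```

Request:
send_rows --deltas "0 0 0.0008 0; 0 0 0.0012 0; 0 0 0.0012 0"

```text
t: 20.15
eef_pos: [0.4768, -0.3952, 0.0945]
tool_rot: [0.0, 0.654, 0.757, 0.0]
contact_force: [-0.8, 1.1, 4.7]
gripper_width: 0.171
grasp_force: 59.5
```

Request:
send_rows --deltas "0 0 0 0; 0 0 0 0; 0 0 0 0; 0 0 0 0; 0 0 0 0" --claw 1

```text
t: 20.65
eef_pos: [0.4766, -0.395, 0.0935]
tool_rot: [-0.0, 0.654, 0.757, -0.0]
contact_force: [0.4, -0.0, -0.0]
gripper_width: 0.99
grasp_force: 0.0
```

Request:
send_rows --deltas "0 0 -0.02 0; 0 0 -0.05 0; 0 0 -0.08 0; 0 0 -0.11 0; 0 0 -0.13 0"

```text
t: 21.15
eef_pos: [0.477, -0.3956, 0.2258]
tool_rot: [0.001, 0.654, 0.757, 0.0]
contact_force: [-0.5, -1.1, 0.6]
gripper_width: 1.001
grasp_force: 0.0
```

```bash
python3 -c "
from plan import *
w=bot.read_camera('wrist');s=bot.read_camera('side');c=bot.read_camera('scene')
for p in (w,s,c):
  for q in ['pin_grip','pin_collar','drawer_edge']: lm(p,q,2)
P,a=pose();print(P,a)
im=np.zeros((480,800,3),np.uint8)
im[:,:400]=cv2.resize(w['img'][200:400,225:392],(400,480)); im[:300,400:]=cv2.resize(s['img'][190:340,130:330],(400,300))
cv2.imwrite('pics/f.png',im[:,:,::-1])"
```

```text
pin_grip [ 0.4777 -0.3938  0.1009] 0.67 [313.2 236.5]
pin_collar [ 0.4776 -0.3948  0.0791] 0.66 [312.9 230.3]
pin_grip [ 0.4777 -0.3974  0.1023] 0.4 [165.3 219.8]
pin_collar [ 0.4791 -0.3951  0.0794] 0.47 [168.2 225.7]
drawer_edge [ 0.5652 -0.0967  0.0895] 0.91 [288.8 248.3]
pin_grip [ 0.4773 -0.3944  0.1052] 0.49 [412.2 196.7]
pin_collar [ 0.4774 -0.3984  0.0772] 0.65 [412.2 205.3]
drawer_edge [ 0.5651 -0.0949  0.092 ] 0.6 [336.  228.2]
[ 0.47644075 -0.39490666  0.22303134] 8.366476601313009
```

View pics/f.png

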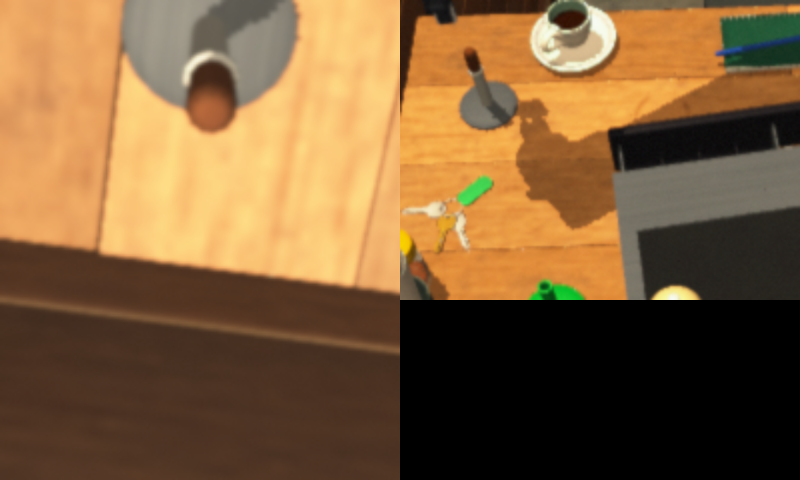

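The pin is fully home, with its collar at z = 0.079 on the tube's mouth. The drawer is out about 51 mm. Now the pull.

```bash
python3 -c "
from plan import *
plan([(.5655,-.0955,.17,8.4),(.5655,-.0955,.084,8.4)])"
```

```text
0.0354 0.0165 0.0066 -0.0; 0.0708 0.0329 0.0133 -0.0; 0.1062 0.0494 0.0199 -0.0; 0.1416 0.0658 0.0265 -0.0; 0.1770 0.0823 0.0331 -0.0
0.0354 0.0165 0.0066 -0.0; 0.0708 0.0329 0.0133 -0.0; 0.1062 0.0494 0.0199 -0.0; 0.1062 0.0494 0.0629 -0.0; 0.1062 0.0494 0.1059 -0.0
```

Request:
send_rows --deltas "0.035 0.0165 0.007 0; 0.071 0.033 0.013 0; 0.106 0.049 0.020 0; 0.142 0.066 0.027 0; 0.177 0.082 0.033 0" --claw 0.5 --force 40

```text
t: 22.25
eef_pos: [0.5323, -0.2063, 0.1902]
tool_rot: [-0.0, 0.654, 0.757, 0.0]
contact_force: [0.4, 0.1, -0.3]
gripper_width: 0.499
grasp_force: 0.0
```

Request:
send_rows --deltas "0.035 0.0165 0.007 0; 0.071 0.033 0.013 0; 0.106 0.0495 0.020 0; 0.106 0.0495 0.020 0; 0.106 0.0495 0.020 0"

```text
t: 22.75
eef_pos: [0.5656, -0.0948, 0.1702]
tool_rot: [-0.0, 0.653, 0.758, -0.0]
contact_force: [-0.3, -1.2, 0.4]
gripper_width: 0.503
grasp_force: 0.0
```

```bash
python3 -c "
from plan import *
w=bot.read_camera('wrist');lm(w,'drawer_edge'); print(pose(),bot.get_obs()['gripper_width'])
s=bot.read_camera('side');lm(s,'drawer_edge',1)
P=pose()[0]; m=bot.masks_of(w,'drawer_edge')
print(px(w,(P[0],P[1],.092)))
r=int(px(w,(P[0],P[1],.092))[1])-40
for c in range(250,390,4): X=world(w,c,r); print(c,np.round(X,3),w['img'][r,c],end=' | ')
plan([(.5655,-.0955,.084,8.4)],.03)"
```

```text
drawer_edge [ 0.5656 -0.0932  0.0944] 0.57 [312.4 258.5]
(array([ 0.56522953, -0.09723843,  0.17069856]), np.float64(8.28040635817048)) 0.502021687971441
drawer_edge [ 0.5651 -0.0933  0.0874] 0.64 [290.3 248.7]
[310.8 263.7]
250 [ 0.511 -0.102 -0.   ] [255 229 140] | 254 [ 0.515 -0.101 -0.   ] [254 211 122] | 258 [ 0.518 -0.101  0.   ] [255 234 147] | 262 [ 0.521 -0.1   -0.001] [255 232 144] | 266 [ 0.525 -0.1   -0.   ] [254 221 132] | 270 [ 0.529 -0.099  0.   ] [255 235 147] | 274 [ 0.532 -0.099 -0.001] [255 236 150] | 278 [ 0.536 -0.098  0.001] [255 231 145] | 282 [ 0.539 -0.098 -0.   ] [255 233 147] | 286 [ 0.542 -0.097 -0.   ] [255 225 138] | 290 [ 0.546 -0.096 -0.   ] [255 234 149] | 294 [ 0.549 -0.096 -0.001] [255 229 142] | 298 [ 0.553 -0.095  0.001] [255 231 145] | 302 [ 0.556 -0.095  0.   ] [235 171 104] | 306 [ 0.558 -0.072  0.092] [40 37 37] | 310 [ 0.561 -0.072  0.091] [44 41 41] | 314 [ 0.563 -0.072  0.09 ] [45 41 40] | 318 [ 0.566 -0.071  0.092] [46 41 41] | 322 [ 0.568 -0.071  0.091] [40 37 36] | 326 [ 0.575 -0.085  0.027] [35 32 32] | 330 [ 0.578 -0.085  0.026] [44 41 40] | 334 [ 0.582 -0.084  0.027] [44 41 40] | 338 [ 0.585 -0.084  0.027] [45 41 40] | 342 [ 0.588 -0.083  0.028] [81 74 69] | 346 [ 0.591 -0.083  0.028] [83 75 70] | 350 [ 0.594 -0.082  0.028] [82 74 69] | 354 [ 0.597 -0.082  0.027] [81 73 69] | 358 [ 0.601 -0.082  0.027] [80 72 68] | 362 [ 0.604 -0.081  0.026] [80 72 67] | 366 [ 0.607 -0.081  0.027] [79 71 67] | 370 [ 0.61  -0.08   0.026] [78 70 65] | 374 [ 0.613 -0.08   0.028] [77 69 66] | 378 [ 0.616 -0.079  0.028] [75 68 64] | 382 [ 0.619 -0.079  0.027] [74 67 64] | 386 [ 0.623 -0.079  0.026] [74 66 63] | 0.0006 0.0002 0.0290 -0.1; 0.0013 0.0003 0.0579 -0.1; 0.0019 0.0005 0.0869 -0.2
```

Request:
send_rows --deltas "0 0.002 0.025 0; 0 0.002 0.050 0; 0 0.002 0.070 0; 0 0.002 0.080 0; 0 0.002 0.086 0"

```text
t: 23.5
eef_pos: [0.5672, -0.0963, 0.084]
tool_rot: [-0.0, 0.654, 0.756, -0.0]
contact_force: [0.1, -0.4, 1.0]
gripper_width: 0.5
grasp_force: 0.0
```

Request:
send_rows --deltas "0 0 0 0; 0 0 0 0; 0 0 0 0; 0 0 0 0; 0 0 0 0" --claw 0 --force 40

```text
t: 24.0
eef_pos: [0.568, -0.096, 0.0854]
tool_rot: [0.001, 0.654, 0.757, 0.0]
contact_force: [-1.3, -1.6, 6.1]
gripper_width: 0.152
grasp_force: 43.2
```

Request:
send_rows --deltas "0 -0.01 0 0; 0 -0.025 0 0; 0 -0.04 0 0; 0 -0.055 0 0; 0 -0.065 0 0"

```text
t: 24.5
eef_pos: [0.5034, -0.1045, 0.0854]
tool_rot: [0.001, 0.654, 0.757, 0.001]
contact_force: [2.8, 2.2, 4.1]
gripper_width: 0.15
grasp_force: 43.1
```

Request:
send_rows --deltas "0 -0.004 0 0; 0 -0.008 0 0; 0 -0.012 0 0; 0 -0.015 0 0; 0 -0.015 0 0"

```text
t: 25.0
eef_pos: [0.4888, -0.1064, 0.0854]
tool_rot: [0.0, 0.654, 0.757, 0.001]
contact_force: [1.3, 3.7, 7.2]
gripper_width: 0.149
grasp_force: 43.5
```

Request:
send_rows --deltas "0 -0.002 0 0; 0 -0.004 0 0; 0 -0.006 0 0; 0 -0.006 0 0"

```text
t: 25.4
eef_pos: [0.4886, -0.1065, 0.0855]
tool_rot: [0.005, 0.653, 0.758, 0.004]
contact_force: [18.6, 3.9, -14.7]
gripper_width: 0.155
grasp_force: 41.6
```

It is at the stop: force builds up with no travel. I'll relax, release and lift away.

Request:
send_rows --deltas "0 0.003 0 0; 0 0.005 0 0; 0 0.005 0 0"

```text
t: 25.7
eef_pos: [0.4887, -0.1064, 0.0854]
tool_rot: [0.001, 0.653, 0.757, 0.001]
contact_force: [3.4, 3.7, 6.1]
gripper_width: 0.15
grasp_force: 43.6
```

Request:
send_rows --deltas "0 0 0 0; 0 0 0 0; 0 0 0 0; 0 0 0 0" --claw 0.5

```text
t: 26.1
eef_pos: [0.4867, -0.1075, 0.0843]
tool_rot: [-0.0, 0.654, 0.757, -0.0]
contact_force: [-0.3, 0.7, -0.9]
gripper_width: 0.495
grasp_force: 0.0
```

Request:
send_rows --deltas "0 0 -0.03 0; 0 0 -0.07 0; 0 0 -0.11 0; 0 0 -0.15 0; 0 0 -0.15 0"

```text
t: 26.6
eef_pos: [0.4901, -0.1083, 0.2392]
tool_rot: [0.003, 0.654, 0.757, 0.003]
contact_force: [0.8, -0.1, -0.3]
gripper_width: 0.499
grasp_force: 0.0
```

```bash
python3 -c "
from plan import *
print(pose(),bot.get_obs()['contact_force'])
w=bot.read_camera('wrist');s=bot.read_camera('side');c=bot.read_camera('scene')
for p in (w,s,c):
  lm(p,'drawer_edge',1); lm(p,'till',1)
for q in ['tape_roll','coffee_cup','tamper','shaker','pin_collar','pin_stand']: lm(s,q,1)
u,v=px(w,(.489,-.1,.092)); v=int(v)-30; print(v)
for k in range(int(u)-20,int(u)+24,2): print(np.round(world(w,k,v),3),end='|')"
```

```text
(array([ 0.49012855, -0.10832648,  0.23923584]), np.float64(8.341717419933817)) [ 0.77573487 -0.07890887 -0.32085071]
drawer_edge [ 0.4873 -0.1032  0.0896] 0.81 [308.2 223.9]
till [ 7.437e-01 -7.200e-02  3.000e-04] 0.64 [550.2 208.7]
drawer_edge [ 0.4899 -0.1059  0.0906] 0.74 [284.5 222.9]
drawer_edge [ 0.4874 -0.1066  0.0957] 0.74 [365.5 231. ]
till [ 0.743  -0.0706  0.0009] 0.88 [275.3 250.1]
tape_roll [ 4.962e-01  2.897e-01 -2.000e-04] 0.87 [436.3 240.7]
coffee_cup [0.6497 0.2502 0.0009] 0.71 [430.9 292. ]
tamper [0.4204 0.1612 0.004 ] 0.74 [384.5 218.2]
shaker [0.6511 0.2552 0.0013] 0.72 [433.1 292.4]
pin_collar [ 0.4795 -0.3948  0.0793] 0.61 [168.3 225.9]
pin_stand [ 0.4794 -0.396   0.0022] 0.67 [174.1 243.3]
191
[ 0.466 -0.093 -0.001]|[ 0.468 -0.093 -0.002]|[ 0.47  -0.092 -0.   ]|[ 0.472 -0.092 -0.001]|[ 0.474 -0.092 -0.001]|[ 0.477 -0.091 -0.   ]|[ 0.479 -0.091  0.   ]|[ 0.48  -0.077  0.091]|[ 0.482 -0.076  0.092]|[ 0.483 -0.076  0.091]|[ 0.485 -0.076  0.092]|[ 0.487 -0.076  0.09 ]|[ 0.488 -0.075  0.092]|[ 0.49  -0.075  0.091]|[ 0.491 -0.075  0.092]|[ 0.496 -0.086  0.02 ]|[ 0.498 -0.085  0.021]|[ 0.5   -0.084  0.024]|[ 0.502 -0.084  0.025]|[ 0.504 -0.084  0.024]|[ 0.506 -0.083  0.024]|[ 0.508 -0.083  0.025]|
```

The edge has travelled about 130 mm, so the drawer is at its stop, and the bystanders haven't moved.

```bash
python3 -c "
from h import *
print(bot.hand_in())"
```

```text
the job is handed in; nothing more can be done
None
```

The job is handed in: the latch was released gently through the hole, the pin is back upright and fully home in its dark stand, and the drawer is pulled about 130 mm out to its stop; I never touched the bystanders, though the cup and saucer's position was not measured again at the end.

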